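# Turn a slim parcel label-up on the counter scale

### The arm

A 7-joint arm with a two-finger parallel gripper is mounted at the origin on the work surface. World frame = base frame: x ahead of the robot, y to its left, z up, the work surface at z = 0. Lengths are in m, angles in degrees, forces in N, time in s.
With the tool pointing down it reaches from about 0.4 to 0.9 m from the base axis. Payload 5.5 kg.
Tool frame: the origin (TCP) lies at the very end of the fingers, on their centre line; the grasp point (between the pads) lies 19 mm behind it; z points along the fingers, y is the direction in which the jaws open and shut (so a half turn about z gives the same grasp; the last joint's range is limited). The gripper opens to 85 mm and grips with 20 to 120 N. Pads are 22 mm wide; open, the fingers measure 114 mm over their backs; the gripper's body (76 mm by 85 mm) begins 54 mm behind the grasp point. The pads swing forward as they close: fully open they stand 13 mm farther back than shut.
Start: joints at [83.491, 28.699, -24.465, 88.831, 12.651, 65.22, -12.049], TCP at [0.239, -0.604, 0.231] pointing down, gripper open.
Joint ranges: [-164.97, 164.97], [-17.58, 116.51], [-87.97, 89.64], [11.32, 138.91], [-80.73, 260.73], [10.89, 115.49], [-147.41, 147.41]. Speed limits (degrees/s): [147.25, 147.25, 180, 180, 180, 180, 180].

### API

Orientations are given as [roll, pitch, yaw] about the fixed x, y, z axes, in that order (R = Rz(yaw) Ry(pitch) Rx(roll)).
In Python, from rig import r, observe, imaging, ticket, finder gives the robot as it stands. Calls block until the motion is done:
- r.goto(position, orientation): joint-space move of the TCP to a pose.
- r.move_straight(position, ori=None, vel=0.15): straight line of the TCP; ori=None keeps the orientation; vel is the mean speed in m/s.
- r.set_joints(angles): joint-space move.
- r.command_gripper(opening, grip_force=None): finger opening in m; grip_force is the grip in N (None keeps the last); returns when the fingers have stopped.
- r.hold(seconds).
- r.inverse_kinematics(position, orientation): joint angles nearest the present ones, or None.
- observe(): the state.
- imaging.get_image(name): name is "scene" or "top" or "wrist"; returns the picture (480x640x3 uint8, red, green, blue); there is no depth.
- imaging.calibration(name): a dict with "vfov" (degrees; the focal length in pixels is half the picture's height over the tangent of half this angle, whatever the lens; pixels are square), "cx", "cy" (the principal point, pixels), "k1" (the pictures are not rectified: a ray, as slopes to the right and down, at radius r is drawn at 1 + k1 r^2 times it, then the intrinsics apply), "R" (3x3) and "t" (3): a world point X has camera coordinates R X + t. Camera axes: x right, y down, z forward; pixel columns grow to the right and rows downward; lengths in m; the calibration is good to about 2 mm. A picture is of the moment at which its call begins: read the wrist's pose just before it. calibration takes no time and is no camera call; for the wrist camera it gives the pose at the moment of the call.
A pose or a line that the arm cannot do raises r.PlanningError and nothing moves.
- ticket.finish_job(): hands the job in, once; it reports no verdict.
Trained networks look in the newest picture that a camera, given by its name, has taken for a name from the list of things; names that differ only in an ending like _2 or _b are one class to them, and where a whole thing is asked for, a point or a joint stands for the part that bears it (a point fixed in the world has none). Each returns a list of dicts, best first, with "score" (0 to 1); they miss things now and then, are a little off and sometimes report something else, mostly with a low value. They report only what shows in the picture. A call takes as long as a camera call. They do not tell look-alikes from the thing itself.
- finder.trace(camera, label): "mask" (480x640 bool, what is visible of it) and "bbox" ([centre column, centre row, width, height] in pixels, round what is visible of it).
The state is a dict: "time": time; "joint_pos": joint angles; "joint_velocities": joint speeds; "tau": joint torques, N m; "tcp_pos": TCP position; "tool_rot": TCP orientation; "contact_force": force on the tool from outside, world axes, zero at the start; "torque": the same for the moment, N m; "grip_width": finger opening in m.
Only numpy, scipy, OpenCV 4.12 (cv2) and the standard library are available. Lean on these libraries where they do the work, as an engineer would, in place of code of your own. Each camera call takes 0.05 s, during which the arm holds its last target.

### The job

The slim cardboard parcel on the parcel scale lies with its shipping label underneath, one end sticking out over the scale's edge. Turn it over so that the label faces up and the parcel lies flat, wholly on the scale's platform with nothing sticking out over the edge. Ease it down gently all the way, do not let it slap or drop onto the scale, and do not disturb the bottle, the tape roll or the tape dispenser.

Things in the scene. Friction and masses are not known exactly. Their poses are not given: they have to be found in the camera images.
- scale: Fixed bench parcel scale. Platform (black rubber top) 200 mm (x) by 300 mm (y), top face 60 mm above the counter, slab 16 mm thick, on a grey housing 160 x 260 mm. A black display pod (50 x 120 mm, 35 mm high) is centred at x -125, y -50 mm. Origin: on the counter under the platform's centre; z up. The parcel sticks out over its +y end.
- parcel: Loose slim rigid brown cardboard mailer, 110 (x) by 140 (y) by 16 mm (z), about 0.25 kg. Origin: centre of the face with the white barred label; z points from there to the plain face (pale tape strip). z is up at the start; label up means z down. Its y is roughly along the scale's y at the start, the +y end overhanging the platform by about 28 to 50 mm.
- corner0 (a point): Corner of the parcel at x = +55 mm, y = +70 mm in the parcel's frame, at half its thickness.
- corner1 (a point): Corner of the parcel at x = +55 mm, y = -70 mm in the parcel's frame, at half its thickness.
- corner2 (a point): Corner of the parcel at x = -55 mm, y = -70 mm in the parcel's frame, at half its thickness.
- corner3 (a point): Corner of the parcel at x = -55 mm, y = +70 mm in the parcel's frame, at half its thickness.
- bottle: Bystander: clear plastic bottle standing upright, 64 mm diameter, 190 mm tall, beyond the far side of the scale. Origin: centre of its foot.
- tape: Bystander: yellow roll of tape lying flat, 100 mm diameter, 45 mm high, beyond the far side of the scale. Origin: centre of its underside.
- dispenser: Bystander: blue and orange tape dispenser, 55 x 130 mm, about 70 mm high, beyond the far side of the scale. Origin: centre of its underside.
Mind the look-alikes: they are no part of the job. Several things have the shape of the parcel; the one meant has the colours described above.

How it is judged (in metres and radians):
At the end, for the whole second after the job is handed in: The parcel rests still and flat on the scale's platform (within about 5 degrees, its lower face on the platform), label up, and all four of its corners are over the platform (4 mm tolerance) (angle between parcel's own z axis and vertical above 3.05 rad and x of corner0 in the frame of scale between -0.104 and 0.104 m and y of corner0 in the frame of scale between -0.154 and 0.154 m and x of corner1 in the frame of scale between -0.104 and 0.104 m and y of corner1 in the frame of scale between -0.154 and 0.154 m and x of corner2 in the frame of scale between -0.104 and 0.104 m and y of corner2 in the frame of scale between -0.154 and 0.154 m and x of corner3 in the frame of scale between -0.104 and 0.104 m and y of corner3 in the frame of scale between -0.154 and 0.154 m and z of parcel in the frame of scale between 0.07 and 0.082 m and linear speed of parcel below 0.02 m/s and angular speed of parcel below 0.1 rad/s); the robot touches nothing.
It fails at once if the parcel is slapped down or dropped (it turns faster than 8.5 rad/s, as when its edge falls freely from some 5 cm, or moves faster than 1 m/s) (angular speed of parcel above 8.5 rad/s or linear speed of parcel above 1 m/s).
It fails at once if the bottle is moved more than 30 mm or tipped (distance of bottle from where it was at the start of the episode above 0.03 m or angle between bottle's own z axis and vertical above 0.5 rad).
It fails at once if the tape roll is moved more than 30 mm or tipped (distance of tape from where it was at the start of the episode above 0.03 m or angle between tape's own z axis and vertical above 0.5 rad).
It fails at once if the tape dispenser is moved more than 30 mm or tipped (distance of dispenser from where it was at the start of the episode above 0.03 m or angle between dispenser's own z axis and vertical above 0.5 rad).
It also fails if it takes over 48 s, if anything falls off the work surface, if the arm or the gripper's body presses on something with over 40 N, if the wrist force passes 120 N, or if a joint passes its speed limit or range.

## Working session

There is one attempt and no reset: what is moved stays moved. The work goes in short steps, each a Python script; the robot and the scene stay as the last script left them, time stands still between calls to the robot, and variables do not carry over. Pictures are saved under pics/ and viewed, and the job is handed in when it is done.

```bash
ls; mkdir -p pics; python3 - <<'E'
from rig import r, observe, imaging, ticket, finder
import cv2
s=observe();print(s)
for n in ["scene","top","wrist"]:
    im=imaging.get_image(n);cv2.imwrite(f"pics/{n}0.png",im[:,:,::-1])
    c=imaging.calibration(n);print(n,c)
E
```

```text
pics
{'time': 0.0, 'joint_pos': array([ 83.49243509,  28.75361514, -24.45378972,  88.89118485,
        12.65230303,  65.21946458, -12.05071296]), 'joint_velocities': array([ 0.02432036,  0.00852012, -0.02899602, -0.00183353, -0.10496952,
        0.09889468,  0.07436964]), 'tau': array([ 1.85191449e-03, -5.69529462e+01, -5.81532508e+00, -2.80945265e+01,
        1.06485435e-02,  1.21264355e-02,  1.03351857e-05]), 'tcp_pos': array([ 0.23885618, -0.60378433,  0.23026423]), 'tool_rot': array([-1.79889558e+02, -2.82796589e-03,  2.15904587e+01]), 'contact_force': array([0.30166279, 0.36319007, 0.90164393]), 'torque': array([ 0.01564904, -0.01943112, -0.01018808]), 'grip_width': 0.08557151069622002}
scene {'vfov': 49.527170860647686, 'cx': 314.5199075374902, 'cy': 229.29144084221548, 'k1': -0.04217463891749705, 'R': array([[ 0.18713699,  0.98233225, -0.00176116],
       [ 0.6457652 , -0.12437066, -0.75333873],
       [-0.74024796,  0.13984025, -0.65763034]]), 't': array([-0.08180117, -0.3072295 ,  1.31937838])}
top {'vfov': 51.15949680499338, 'cx': 312.658412843964, 'cy': 246.34623945843748, 'k1': -0.10139530927137405, 'R': array([[-0.01461789, -0.99989138, -0.0018813 ],
       [-0.9778313 ,  0.01468839, -0.20887845],
       [ 0.2088834 , -0.00121377, -0.9779398 ]]), 't': array([-0.02682164,  0.60285518,  0.8593668 ])}
wrist {'vfov': 58.5631035613601, 'cx': 315.1105147034174, 'cy': 241.85841707306082, 'k1': -0.04810305470608046, 'R': array([[ 0.36707407, -0.93018733, -0.00285692],
       [-0.88815725, -0.35139753,  0.29613592],
       [-0.27646579, -0.10616642, -0.95514154]]), 't': array([-0.64845023, -0.03836514,  0.38096595])}
```

View pics/scene0.png

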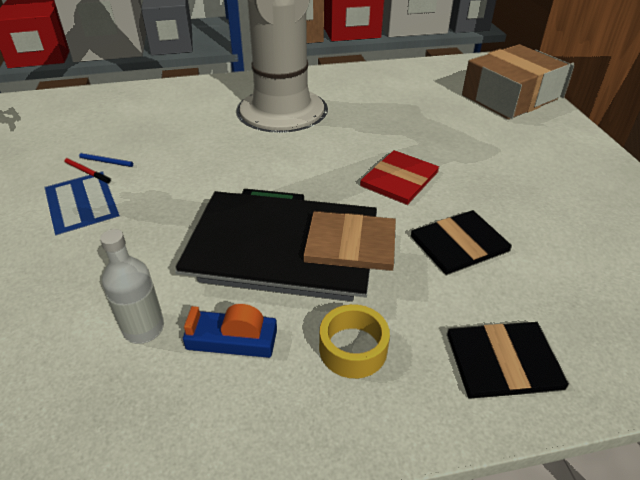

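View pics/top0.png

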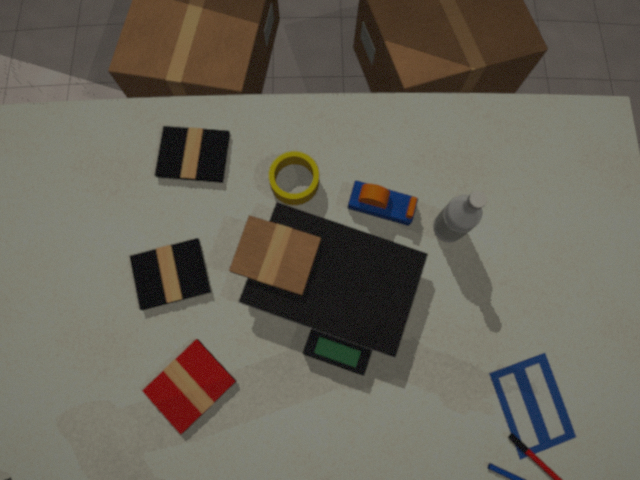

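Candidates in top view: brown (276,255) on the scale; black (193,154) and (170,273), red (190,386) on the counter. The brown one with the pale strip, on the scale, fits. I'll measure and confirm it with a crop.

```bash
cat > h.py <<'E'
import numpy as np, cv2
from rig import r, observe, imaging, ticket, finder
def K(c):
    f=240/np.tan(np.radians(c['vfov']/2)); return f
def proj(c,X):
    X=np.atleast_2d(X); p=X@np.array(c['R']).T+c['t']; s=p[:,:2]/p[:,2:]
    s=s*(1+c['k1']*(s**2).sum(1,keepdims=True)); return s*K(c)+[c['cx'],c['cy']]
def ray(c,uv):
    uv=np.atleast_2d(uv); d=(uv-[c['cx'],c['cy']])/K(c); s=d.copy()
    for _ in range(20): s=d/(1+c['k1']*(s**2).sum(1,keepdims=True))
    R=np.array(c['R']); D=np.c_[s,np.ones(len(s))]@R; return -R.T@c['t'],D
def onz(c,uv,z):
    o,D=ray(c,uv); return o+D*((z-o[2])/D[:,2:])
def quad(m):
    cs,_=cv2.findContours(m.astype(np.uint8),0,2); k=max(cs,key=cv2.contourArea)
    return k
def save(im,n): cv2.imwrite(f'pics/{n}.png',im[:,:,::-1])
E
python3 - <<'E'
from h import *
for n in ['top','scene']:
    im=imaging.get_image(n); c=imaging.calibration(n)
    for l in ['scale','parcel','bottle','tape','dispenser']:
        for k,d in enumerate(finder.trace(n,l)[:4]):
            print(n,l,round(d['score'],2),np.round(d['bbox']),d['mask'].sum())
            np.save(f'm_{n}_{l}_{k}.npy',d['mask'])
    np.save(f'im_{n}.npy',im)
    if n=='top': save(cv2.resize(im[190:370,210:450],(800,600),interpolation=cv2.INTER_CUBIC),'crop1')
E
```

```text
top scale 0.88 [335. 288. 187. 170.] 16110
top parcel 0.83 [173. 274.  77.  74.] 4103
top parcel 0.65 [192. 154.  78.  59.] 3525
top parcel 0.63 [191. 387.  93.  94.] 4434
top parcel 0.59 [276. 258.  92.  81.] 4795
top bottle 0.8 [459. 218.  59.  48.] 1819
top tape 0.92 [292. 178.  48.  51.] 1456
top tape 0.72 [273. 256.  90.  81.] 4625
top dispenser 0.74 [382. 201.  75.  44.] 2057
top dispenser 0.6 [334. 287. 187. 172.] 16116
scene scale 0.96 [276. 248. 203. 114.] 13935
scene parcel 0.79 [460. 241. 102.  62.] 3815
scene parcel 0.76 [400. 178.  78.  56.] 2408
scene parcel 0.75 [507. 360. 124.  76.] 7197
scene bottle 0.97 [134. 286.  62. 116.] 4346
scene tape 0.92 [353. 340.  75.  75.] 3615
scene tape 0.66 [135. 287.  61. 117.] 4316
scene tape 0.2 [350. 240.  92.  59.] 4501
scene dispenser 0.92 [231. 330.  95.  54.] 3857
scene dispenser 0.71 [354. 340.  71.  77.] 3386
```

View pics/crop1.png

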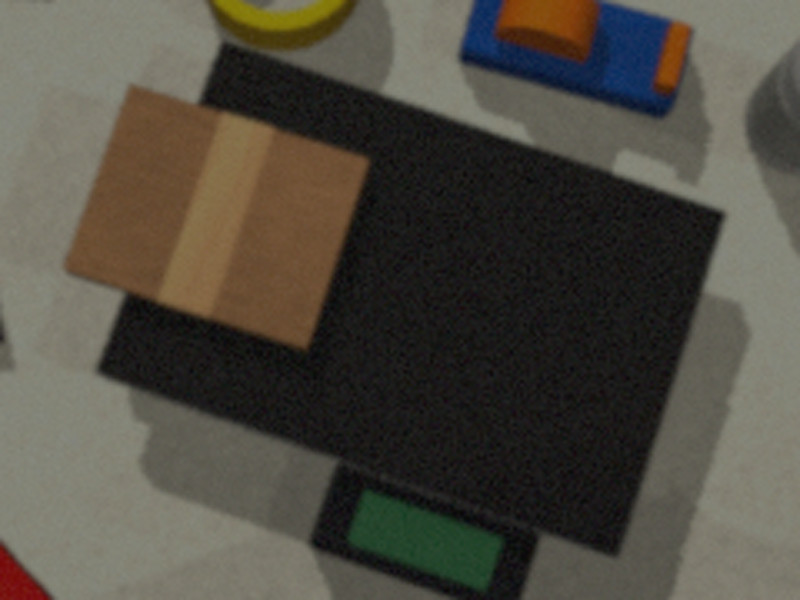

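The crop confirms it: the brown parcel with the pale strip has crop corners (132,87), (370,158), (308,350), (67,270), and its left (+y) end hangs over the black platform's edge. Next I'll fit the poses and check IK.

```bash
cat > pose.py <<'E'
from h import *
from scipy.optimize import least_squares
def fitrect(c,uv,z,lx,ly,corners):
    # corners: signs order
    P=np.array(corners)*[lx/2,ly/2]
    W=onz(c,uv,z)[:,:2]
    def f(p):
        a=p[2];R=np.array([[np.cos(a),-np.sin(a)],[np.sin(a),np.cos(a)]])
        return (P@R.T+p[:2]-W).ravel()
    s=least_squares(f,[*W.mean(0),-.3]); return s.x,np.round(1e3*s.fun,1)
E
python3 - <<'E'
from pose import *
c=imaging.calibration('top')
def C(a): return (np.array(a)+.5)/(10/3)-.5+[210,190]
par=C([(132,87),(370,158),(308,350),(67,270)]); pl=C([(225,45),(722,212),(616,553),(100,372)])
cs=[(1,1),(1,-1),(-1,-1),(-1,1)]
for uv,z,lx,ly in [(par,.076,.11,.14),(pl,.06,.2,.3)]:
    s,e=fitrect(c,uv,z,lx,ly,cs); print(s,np.degrees(s[2]),e)
    print(onz(c,uv,z).round(4))
# obstacles
for l in ['bottle','tape','dispenser']:
    m=np.load(f'm_top_{l}_0.npy'); ys,xs=np.where(m); print(l,onz(c,[[xs.mean(),ys.mean()]],.03).round(3))
for uv in [(170,273),(190,386),(193,154)]: print(onz(c,[uv],.016).round(3))
# scene check of parcel
cc=imaging.calibration('scene')
s,_=fitrect(c,par,.076,.11,.14,cs)
a=s[2];R=np.array([[np.cos(a),-np.sin(a)],[np.sin(a),np.cos(a)]])
X=np.array(cs)*[.055,.07]@R.T+s[:2]; print(proj(cc,np.c_[X,[.076]*4]).round(0))
E
```

```text
[ 0.58633001  0.03215232 -0.32303438] -18.50850641726926 [ 1.5  0.7 -0.6 -1.1 -0.1 -1.2 -0.8  1.6]
[[ 0.6592  0.0803  0.076 ]
 [ 0.6169 -0.0506  0.076 ]
 [ 0.5121 -0.0156  0.076 ]
 [ 0.5572  0.1144  0.076 ]]
[ 0.5450472  -0.07404531 -0.35076269] -20.0972219267167 [ 3.   2.5  0.5 -3.4 -2.8 -2.2 -0.7  3.1]
[[ 0.6875  0.03    0.06  ]
 [ 0.5869 -0.2459  0.06  ]
 [ 0.4024 -0.1783  0.06  ]
 [ 0.5034  0.0981  0.06  ]]
bottle [[ 0.665 -0.322  0.03 ]]
tape [[0.749 0.    0.03 ]]
dispenser [[ 0.694 -0.173  0.03 ]]
[[0.564 0.241 0.016]]
[[0.351 0.196 0.016]]
[[0.809 0.205 0.016]]
[[394. 263.]
 [303. 255.]
 [313. 211.]
 [395. 218.]]
```

```bash
cat >> h.py <<'E'
from scipy.spatial.transform import Rotation as Ro
def ori(az,roll,tilt=0):
    """tool z horizontal at azimuth az (deg), tilt>0 points down; roll about tool z; roll=0: tool y up"""
    a=np.radians(az); z=np.array([np.cos(a),np.sin(a),0]); y=np.array([0,0,1.]); x=np.cross(y,z)
    R=np.c_[x,y,z]@Ro.from_euler('x',tilt,degrees=True).as_matrix()
    if False: pass
    R=R@Ro.from_euler('z',roll,degrees=True).as_matrix()
    return R
def rpy(R): return Ro.from_matrix(R).as_euler('xyz',degrees=True)
E
python3 - <<'E'
from h import *
print(ori(0,0,20)[:,2])
pa=-18.51; y=np.array([-np.sin(np.radians(pa)),np.cos(np.radians(pa)),0]); c=np.array([.5863,.0322,.068])
d0=np.degrees(np.arctan2(-y[1],-y[0])); print('d0',d0)
for h in [.0,.12,.2]:
  for da in [-60,-40,-20,0,20,40,60]:
    row=[]
    for roll in [-90,0,90,180]:
        q=r.inverse_kinematics((c+y*.04+[0,0,h]).tolist(),rpy(ori(d0+da,roll)).tolist())
        row.append(None if q is None else np.round(q).astype(int).tolist())
    print(h,da,row)
E
```

```text
[ 0.93969262  0.         -0.34202014]
d0 -108.51
0.0 -60 [None, None, None, None]
0.0 -40 [None, None, None, None]
0.0 -20 [None, None, None, None]
0.0 0 [[-44, 85, 26, 55, 29, 113, -48], [-44, 85, 26, 55, 29, 113, -138], [-44, 85, 26, 55, 29, 113, 132], [-44, 85, 26, 55, 29, 113, 42]]
0.0 20 [[-31, 76, -12, 74, 66, 115, -68], [-54, 79, 26, 75, 38, 94, -144], [-31, 76, -12, 74, 66, 115, 112], [-31, 76, -12, 74, 66, 115, 22]]
0.0 40 [[-25, 74, -24, 92, 86, 115, -77], [-72, 81, 39, 93, 38, 70, -146], [-25, 74, -24, 92, 86, 115, 103], [-25, 74, -24, 92, 86, 115, 13]]
0.0 60 [[-22, 73, -27, 108, 102, 115, -84], [-100, 107, 64, 110, 0, 34, -122], [-24, 72, -24, 108, 100, 113, 96], [-24, 72, -24, 108, 100, 113, 6]]
0.12 -60 [None, None, None, None]
0.12 -40 [None, None, None, None]
0.12 -20 [None, None, None, None]
0.12 0 [[-45, 74, 26, 63, 34, 114, -45], [-45, 74, 26, 63, 34, 114, -135], [-45, 74, 26, 63, 34, 114, 135], [-45, 74, 26, 63, 34, 114, 45]]
0.12 20 [[-39, 64, 1, 81, 58, 110, -60], [-47, 65, 14, 81, 51, 103, -145], [-39, 64, 1, 81, 58, 110, 120], [-35, 64, -5, 80, 62, 113, 28]]

[... 386 characters left out ...]
ne]
0.2 0 [[-51, 71, 39, 66, 30, 112, -35], [-51, 71, 39, 66, 30, 112, -125], [-51, 71, 39, 66, 30, 112, 145], [-51, 71, 39, 66, 30, 112, 55]]
0.2 20 [[-39, 57, 1, 83, 60, 112, -55], [-47, 57, 14, 83, 54, 106, -141], [-39, 57, 1, 83, 60, 112, 125], [-39, 57, 1, 83, 60, 112, 35]]
0.2 40 [[-34, 50, -12, 101, 76, 108, -64], [-63, 53, 26, 102, 59, 85, -146], [-34, 50, -12, 101, 76, 108, 116], [-34, 50, -12, 101, 76, 108, 26]]
0.2 60 [[-26, 46, -24, 118, 94, 107, -71], [-95, 73, 65, 120, 46, 40, -141], [-36, 44, -12, 118, 89, 99, 108], [-26, 46, -24, 118, 94, 107, 19]]<sys>:0: UserWarning: Gimbal lock detected. Setting third angle to zero since it is not possible to uniquely determine all angles.
```

```bash
cat > fk.py <<'E'
import numpy as np
from scipy.spatial.transform import Rotation as Ro
AL=np.radians([0,-90,90,90,90,90,-90])
def fk(q,p,allT=False):
    # p: d(7), a(7), off(7), tool xyz+rotvec
    d,a,o=p[:7],p[7:14],p[14:21]
    T=np.eye(4);L=[T]
    for i in range(7):
        ca,sa=np.cos(AL[i]),np.sin(AL[i]); t=np.radians(q[i])+o[i]; c,s=np.cos(t),np.sin(t)
        A=np.array([[c,-s,0,a[i]],[s*ca,c*ca,-sa,-sa*d[i]],[s*sa,c*sa,ca,ca*d[i]],[0,0,0,1]])
        T=T@A;L.append(T)
    E=np.eye(4);E[:3,:3]=Ro.from_rotvec(p[24:27]).as_matrix();E[:3,3]=p[21:24]
    T=T@E;L.append(T)
    return L if allT else T
E
cat > fitfk.py <<'E'
from h import *; from fk import fk
from scipy.optimize import least_squares
rng=np.random.default_rng(0);D=[]
s=observe();D.append((s['joint_pos'],s['tcp_pos'],Ro.from_euler('xyz',s['tool_rot'],degrees=True).as_matrix()))
while len(D)<60:
    p=[rng.uniform(.3,.7),rng.uniform(-.5,.4),rng.uniform(.1,.5)]
    R=Ro.from_euler('xyz',[180+rng.uniform(-70,70),rng.uniform(-70,70),rng.uniform(-90,90)],degrees=True)
    q=r.inverse_kinematics(p,R.as_euler('xyz',degrees=True).tolist())
    if q is not None: D.append((np.array(q),np.array(p),R.as_matrix()))
def f(x):
    o=[]
    for q,p,R in D[1:]:
        T=fk(q,x); o+=list((T[:3,3]-p)*3)+list((T[:3,:3]-R).ravel()*.5)
    return np.array(o)
best=None
x0=np.zeros(27); x0[0]=.267;x0[2]=.293;x0[4]=.3425;x0[6]=.097;x0[10]=.0525;x0[11]=.0775;x0[12]=0;x0[13]=.076;x0[23]=.17
for b in range(12):
    x1=x0.copy()
    if b: 
        x1+=rng.normal(0,.02,27); x1[14]=rng.uniform(-3,3); x1[26]=rng.uniform(-3,3)
        if b>5: x1[14:21]=rng.choice([0,np.pi/2,-np.pi/2,np.pi],7)
    s=least_squares(f,x1,max_nfev=200)
    print(b,s.cost)
    if best is None or s.cost<best.cost: best=s
    if best.cost<1e-4: break
print(best.cost,best.x.round(4)); np.save('fk.npy',best.x)
q,p,R=D[0];print(fk(q,best.x)[:3,3],p)
E
python3 fitfk.py
```

```text
0 38.983931851434086
1 36.78380717570761
2 36.78380803338566
3 38.031438550079976
4 38.03143743825111
5 36.783806603738896
6 22.649206111508796
7 36.78380740401162
8 23.65056182744931
9 23.650561726488387
10 28.36355508322835
11 23.86825298266074
22.649206111508796 [ 2.73000e-01 -1.21000e-02 -7.58000e-02  1.50000e-03  4.37200e-01
  1.20000e-03 -6.06500e-01  9.29800e-01 -1.04100e-01  4.08000e-02
 -2.31800e-01 -7.93000e-02  7.11000e-02  1.02600e-01  3.36440e+00
 -5.79000e-02  3.09650e+00  1.77160e+00 -4.41000e-02  5.59690e+00
 -1.08295e+01 -8.10000e-03 -5.80000e-03  3.97300e-01 -1.16040e+00
 -9.39890e+00 -5.50700e-01]
[ 0.78639681 -0.41530056  0.23851168] [ 0.23918385 -0.60439123  0.23132295]
```

```bash
cat > fitfk2.py <<'E'
from h import *; import itertools, fk as F
from scipy.optimize import least_squares
rng=np.random.default_rng(0);Q=[];P=[];RR=[]
while len(Q)<80:
    p=[rng.uniform(.3,.7),rng.uniform(-.5,.4),rng.uniform(.1,.5)]
    R=Ro.from_euler('xyz',[180+rng.uniform(-80,80),rng.uniform(-80,80),rng.uniform(-90,90)],degrees=True)
    q=r.inverse_kinematics(p,R.as_euler('xyz',degrees=True).tolist())
    if q is not None: Q.append(q);P.append(p);RR.append(R.as_matrix())
Q=np.radians(Q);P=np.array(P);RR=np.array(RR);N=len(Q)
def rot_only(x,AL):
    T=np.tile(np.eye(3),(N,1,1))
    for i in range(7):
        ca,sa=np.cos(AL[i]),np.sin(AL[i]); t=Q[:,i]+x[i]; c,s=np.cos(t),np.sin(t);z=0*c
        A=np.array([[c,-s,z],[s*ca,c*ca,z-sa],[s*sa,c*sa,z+ca]]).transpose(2,0,1); T=T@A
    return T@Ro.from_rotvec(x[7:10]).as_matrix()
res=[]
for sg in itertools.product([1,-1],repeat=6):
    AL=np.r_[0,np.array(sg)*np.pi/2]
    for b in range(6):
        x0=rng.choice([0,np.pi/2,-np.pi/2,np.pi],10) if b else np.zeros(10); x0[7:]=rng.normal(0,1,3)
        s=least_squares(lambda x:(rot_only(x,AL)-RR).ravel(),x0,max_nfev=60)
        res.append((s.cost,sg,s.x))
    
res.sort(key=lambda t:t[0])
for t in res[:5]: print(t[0],t[1],t[2].round(3))
c,sg,xr=res[0]; AL=np.r_[0,np.array(sg)*np.pi/2]
# position linear in d,a,tool,
F.AL=AL
def pos(l):
    p=np.r_[l[:14],xr[:7],l[14:17],xr[7:]]
    return np.array([F.fk(np.degrees(q),p)[:3,3] for q in Q])
b0=pos(np.zeros(17)); A=np.stack([ (pos(e)-b0).ravel() for e in np.eye(17)],1)
l,*_=np.linalg.lstsq(A,(P-b0).ravel(),rcond=1e-6)
print('poserr',np.abs(A@l+b0.ravel()-P.ravel()).max(),l.round(4))
np.savez('fk.npz',AL=AL,p=np.r_[l[:14],xr[:7],l[14:17],xr[7:]])
E
time python3 fitfk2.py
```

```text
85.71960308129448 (-1, 1, -1, -1, -1, -1) [ 3.323  0.246  1.076  1.292 -1.509  2.435  3.714 -2.743 -1.893 -0.322]
85.71960350541491 (1, -1, 1, -1, 1, 1) [ 0.181  0.246  1.075 -1.849  1.634  2.435 -0.838 -0.813 -3.037 -0.443]
85.71960391414099 (1, -1, -1, -1, 1, 1) [ 0.182  0.246 -2.065  1.292  1.633  2.435  7.004 -2.889 -1.693 -0.297]
85.71960504150398 (1, 1, -1, -1, -1, 1) [ 0.181 -2.896  1.075  1.293 -1.507 -0.707  7.782 -3.376 -0.478 -0.135]
85.71960802907496 (-1, -1, 1, 1, 1, 1) [-2.961  3.387  1.075  1.293 -1.507  2.435  7.806 -3.383 -0.438 -0.13 ]
poserr 0.32502127833333805 [ 3.075e-01 -2.000e-04  1.695e-01 -2.019e-01  6.240e-02 -6.540e-02
 -7.170e-02  8.472e-01 -8.880e-02 -5.750e-02  1.408e-01 -1.490e-02
  3.180e-02  1.696e-01  1.530e-02 -4.710e-02 -7.170e-02]
real	1m50.649s
user	1m45.071s
sys	0m0.214s
```

```bash
cat > fitfk3.py <<'E'
from h import *
from scipy.optimize import least_squares
import time
rng=np.random.default_rng(1);Q=[];P=[];RR=[]
s=observe(); q=r.inverse_kinematics(s['tcp_pos'].tolist(),s['tool_rot'].tolist()); print(np.round(np.array(q)-s['joint_pos'],3))
for it in range(400):
    p=[rng.uniform(.3,.7),rng.uniform(-.6,.4),rng.uniform(.1,.5)]
    e=[180+rng.uniform(-80,80),rng.uniform(-80,80),rng.uniform(-90,90)]
    q=r.inverse_kinematics(p,e)
    if q is not None: Q.append(q);P.append(p);RR.append(Ro.from_euler('xyz',e,degrees=True).as_matrix())
Q=np.radians(Q);P=np.array(P);RR=np.array(RR);N=len(Q);print(N)
np.savez('ikdata.npz',Q=Q,P=P,R=RR)
n=60
def model(x,Q):
    T=Ro.identity(len(Q))
    for i in range(7):
        th,ph=x[2*i:2*i+2]; w=np.array([np.cos(ph)*np.cos(th),np.cos(ph)*np.sin(th),np.sin(ph)])
        T=T*Ro.from_rotvec(Q[:,i:i+1]*w)
    return (T*Ro.from_rotvec(x[14:17])).as_matrix()
best=(1e9,None);t=time.time()
while time.time()-t<300:
    x0=rng.uniform(-3.1,3.1,17)
    x0[:14]=rng.choice([0,np.pi/2,-np.pi/2,np.pi],14)+rng.normal(0,.1,14)
    x0[1]=1.4
    s=least_squares(lambda x:(model(x,Q[:n])-RR[:n]).ravel(),x0,max_nfev=40)
    if s.cost<best[0]: best=(s.cost,s.x);print(s.cost,flush=True)
    if s.cost<1e-2:break
x=best[1]; s=least_squares(lambda x:(model(x,Q)-RR).ravel(),x); print(s.cost,s.x.round(3))
for i in range(7):
    th,ph=s.x[2*i:2*i+2]; print(np.round([np.cos(ph)*np.cos(th),np.cos(ph)*np.sin(th),np.sin(ph)],3))
np.save('rotfit.npy',s.x)
E
python3 fitfk3.py
```

```text
[-0. -0.  0.  0. -0. -0.  0.]
251
18.172135119533444
2.426040525992453e-19
1.0857203168999136e-19 [-3.006  4.712  1.571  0.    11.118  4.712 -1.571  3.142 -6.824 -1.571
 -1.571  3.142 -1.852 -1.571 -0.    -0.    -4.712]
[ 0.  0. -1.]
[0. 1. 0.]
[-0.  0. -1.]
[ 0.  1. -0.]
[ 0. -0. -1.]
[0. 1. 0.]
[ 0.  0. -1.]
```

```bash
cat > fk.py <<'E'
import numpy as np
from scipy.spatial.transform import Rotation as Ro
AX=np.array([[0,0,-1],[0,1,0]]*3+[[0,0,-1.]])
def rots(q):
    T=np.eye(3);L=[]
    for i in range(7):
        T=T@Ro.from_rotvec(np.radians(q[i])*AX[i]).as_matrix();L.append(T)
    return L
try: OFF=np.load('off.npy')
except: OFF=None
def chain(q):
    """points: base, after each joint frame offset..., TCP ; OFF[0] base->j1.. order"""
    p=np.array([0,0,0.]);L=rots(q);pts=[]
    for i in range(7):
        p=p+L[i]@OFF[i];pts.append(p)
    return np.array(pts),L
E
python3 - <<'E'
import numpy as np
from fk import *
D=np.load('ikdata.npz');Q=np.degrees(D['Q']);P=D['P']
A=[];
for q in Q: A.append(np.hstack(rots(q)))
A=np.vstack(A);b=P.ravel()
# base z included as const
A=np.hstack([A,np.tile(np.eye(3),(len(Q),1))])
l,_,rk,sv=np.linalg.lstsq(A,b,rcond=1e-8);print(rk,np.abs(A@l-b).max());print(l.reshape(8,3).round(4))
E
```

```text
17 7.668488066769896e-11
[[ 0.000e+00 -7.400e-03  1.732e-01]
 [-0.000e+00 -7.400e-03  2.529e-01]
 [-0.000e+00 -5.800e-03  2.529e-01]
 [ 0.000e+00 -5.800e-03  2.353e-01]
 [ 0.000e+00 -2.000e-04  2.353e-01]
 [-0.000e+00 -2.000e-04  1.795e-01]
 [ 0.000e+00  0.000e+00  1.795e-01]
 [-0.000e+00 -0.000e+00  1.732e-01]]
```

```bash
cat > fk.py <<'E'
import numpy as np
from scipy.spatial.transform import Rotation as Ro
AX=np.array([[0,0,-1],[0,1,0]]*3+[[0,0,-1.]])
def rots(q):
    T=np.eye(3);L=[]
    for i in range(7):
        T=T@Ro.from_rotvec(np.radians(q[i])*AX[i]).as_matrix();L.append(T)
    return L
def chain(q):
    L=rots(q);z=np.array([0,0,1.]);yy=np.array([0,1.,0])
    s=np.array([0,0,.3464]); e=s+L[1]@(.5058*z)-L[1]@(.0148*yy)
    w=e+L[3]@(.4706*z)-L[3]@(.0116*yy); t=w+L[5]@(.359*z); return s,e,w,t,L[6]@Ro.from_rotvec([0,0,np.pi/2]).as_matrix()
E
cat > plan.py <<'E'
from h import *; import fk
TAU=10
PA=-18.51; PC=np.array([.5863,.0322])
SA=-20.1; SC=np.array([.5450,-.0740])
def ax(a):
    a=np.radians(a); return np.array([np.cos(a),np.sin(a),0]),np.array([-np.sin(a),np.cos(a),0])
def grip(C,A,depth,lift=0,tau=TAU,z0=.060):
    """TCP for parcel whose flat position is C,A ; tilted about its -y bottom edge"""
    x,y=ax(A);t=np.radians(tau);s=.14-depth
    Pv=np.r_[C,z0]-.07*y
    u=np.cos(t)*y+np.array([0,0,np.sin(t)]); n=-np.sin(t)*y+np.array([0,0,np.cos(t)])
    return Pv+s*u+.008*n+np.array([0,0,lift]), -u
def O(A,roll,tau=TAU): return rpy(ori(A-90,roll,tau)).tolist()
E
python3 - <<'E'
from plan import *
print(fk.chain(observe()['joint_pos'])[3],observe()['tcp_pos'])
p,d=grip(PC,PA,.027); x,y=ax(PA);print('grip',p,d)
for nm,pp in [('prehigh',p+.06*y+[0,0,.12]),('pre',p+.06*y+[0,0,-.02]),('grip',p),('lift',p+[0,0,.15])]:
  for roll in [0,180]:
    q=r.inverse_kinematics(pp.tolist(),O(PA,roll))
    if q is None: print(nm,roll,None);continue
    s,e,w,t,R=fk.chain(q); print(nm,roll,np.round(q).tolist(),'e',e.round(2),'w',w.round(3))
E
```

```text
[ 0.2395167  -0.60410984  0.2315325 ] [ 0.23918385 -0.60439123  0.23132295]
grip [0.59896518 0.0700303  0.08750071] [-0.31264708 -0.93386194 -0.17364818]
prehigh 0 [-50.0, 74.0, 39.0, 56.0, 21.0, 113.0, -126.0] e [0.32 0.37 0.48] w [0.73  0.462 0.27 ]
prehigh 180 [-50.0, 74.0, 39.0, 56.0, 21.0, 113.0, 54.0] e [0.32 0.37 0.48] w [0.73  0.462 0.27 ]
pre 0 [-45.0, 83.0, 26.0, 49.0, 24.0, 113.0, -137.0] e [0.37 0.34 0.41] w [0.73  0.462 0.13 ]
pre 180 [-45.0, 83.0, 26.0, 49.0, 24.0, 113.0, 43.0] e [0.37 0.34 0.41] w [0.73  0.462 0.13 ]
grip 0 [-44.0, 77.0, 26.0, 62.0, 25.0, 106.0, -139.0] e [0.36 0.33 0.46] w [0.711 0.406 0.15 ]
grip 180 [-32.0, 74.0, 1.0, 61.0, 43.0, 114.0, 30.0] e [0.42 0.25 0.48] w [0.711 0.406 0.15 ]
lift 0 [-38.0, 62.0, 12.0, 66.0, 40.0, 115.0, -139.0] e [0.36 0.26 0.58] w [0.711 0.406 0.3  ]
lift 180 [-39.0, 62.0, 14.0, 66.0, 39.0, 115.0, 41.0] e [0.36 0.27 0.58] w [0.711 0.406 0.3  ]
```

```bash
python3 - <<'E'
from plan import *
p,d=grip(PC,PA,.027); x,y=ax(PA)
q0=observe()['joint_pos']
q1=np.array(r.inverse_kinematics((p+.06*y+[0,0,.12]).tolist(),O(PA,0)))
def path(a,b,n=13):
    for k in np.linspace(0,1,n):
        s,e,w,t,R=fk.chain(a+(b-a)*k); print(round(k,2),'e',e.round(2),'w',w.round(2),'t',t.round(2))
path(q0,q1)
print()
v=np.array([0,30,0,100,10,60,-40.]);path(q0,v,7);path(v,q1,9)
E
```

```text
0.0 e [ 0.01 -0.24  0.79] w [ 0.24 -0.6   0.59] t [ 0.24 -0.6   0.23]
0.08 e [ 0.07 -0.26  0.77] w [ 0.32 -0.6   0.56] t [ 0.29 -0.57  0.2 ]
0.17 e [ 0.13 -0.27  0.75] w [ 0.41 -0.57  0.53] t [ 0.34 -0.54  0.18]
0.25 e [ 0.2  -0.26  0.73] w [ 0.5  -0.53  0.5 ] t [ 0.39 -0.5   0.16]
0.33 e [ 0.26 -0.23  0.71] w [ 0.59 -0.47  0.46] t [ 0.43 -0.46  0.14]
0.42 e [ 0.32 -0.19  0.69] w [ 0.66 -0.39  0.43] t [ 0.47 -0.41  0.13]
0.5 e [ 0.38 -0.13  0.66] w [ 0.73 -0.3   0.4 ] t [ 0.51 -0.36  0.13]
0.58 e [ 0.41 -0.05  0.63] w [ 0.78 -0.2   0.38] t [ 0.54 -0.3   0.13]
0.67 e [0.43 0.03 0.61] w [ 0.81 -0.08  0.35] t [ 0.57 -0.23  0.14]
0.75 e [0.44 0.12 0.58] w [0.83 0.05 0.33] t [ 0.6  -0.16  0.15]
0.83 e [0.42 0.21 0.55] w [0.82 0.19 0.31] t [ 0.62 -0.07  0.17]
0.92 e [0.38 0.29 0.51] w [0.79 0.33 0.29] t [0.63 0.02 0.19]
1.0 e [0.32 0.37 0.48] w [0.73 0.46 0.27] t [0.62 0.13 0.21]

0.0 e [ 0.01 -0.24  0.79] w [ 0.24 -0.6   0.59] t [ 0.24 -0.6   0.23]
0.17 e [ 0.07 -0.23  0.79] w [ 0.35 -0.54  0.57] t [ 0.34 -0.54  0.21]
0.33 e [ 0.13 -0.21  0.79] w [ 0.44 -0.46  0.55] t [ 0.42 -0.46  0.19]

[... 160 characters left out ...]
  0.79] w [ 0.61 -0.14  0.5 ] t [ 0.55 -0.18  0.14]
1.0 e [ 0.25 -0.01  0.78] w [ 0.61 -0.03  0.48] t [ 0.55 -0.08  0.13]
0.0 e [ 0.25 -0.01  0.78] w [ 0.61 -0.03  0.48] t [ 0.55 -0.08  0.13]
0.12 e [0.29 0.02 0.76] w [0.66 0.01 0.46] t [ 0.56 -0.08  0.12]
0.25 e [0.33 0.06 0.73] w [0.69 0.05 0.43] t [ 0.57 -0.08  0.12]
0.38 e [0.35 0.11 0.69] w [0.72 0.1  0.4 ] t [ 0.58 -0.07  0.12]
0.5 e [0.37 0.16 0.66] w [0.75 0.15 0.38] t [ 0.59 -0.05  0.13]
0.62 e [0.37 0.21 0.62] w [0.76 0.22 0.35] t [ 0.6  -0.03  0.14]
0.75 e [0.37 0.27 0.57] w [0.76 0.29 0.32] t [0.62 0.01 0.16]
0.88 e [0.35 0.32 0.53] w [0.75 0.38 0.3 ] t [0.62 0.06 0.19]
1.0 e [0.32 0.37 0.48] w [0.73 0.46 0.27] t [0.62 0.13 0.21]
```

```bash
python3 - <<'E'
from plan import *
p,d=grip(PC,PA,.027); x,y=ax(PA)
q0=observe()['joint_pos']
q1=np.array(r.inverse_kinematics((p+.06*y+[0,0,.12]).tolist(),O(PA,0)))
np.save('q1.npy',q1);print(q1)
def path(a,b,n=13):
    for k in np.linspace(0,1,n):
        s,e,w,t,R=fk.chain(a+(b-a)*k); print(round(k,2),'e',e.round(2),'w',w.round(2),'t',t.round(2))
v1=np.array([60,8,-10,85,12,75,-30.]);v2=np.array([-45,35,20,75,21,100,-110.])
path(q0,v1,4);print();path(v1,v2,9);print();path(v2,q1,5)
E
```

```text
[ -50.43511963   74.34057036   38.8869453    55.80609098   20.76547213
  113.08049925 -126.29743169]
0.0 e [ 0.01 -0.24  0.79] w [ 0.24 -0.6   0.59] t [ 0.24 -0.6   0.23]
0.33 e [ 0.03 -0.19  0.82] w [ 0.28 -0.56  0.67] t [ 0.27 -0.59  0.31]
0.67 e [ 0.04 -0.13  0.84] w [ 0.31 -0.5   0.75] t [ 0.3  -0.57  0.39]
1.0 e [ 0.02 -0.07  0.85] w [ 0.32 -0.44  0.82] t [ 0.32 -0.54  0.48]

0.0 e [ 0.02 -0.07  0.85] w [ 0.32 -0.44  0.82] t [ 0.32 -0.54  0.48]
0.12 e [ 0.06 -0.08  0.84] w [ 0.41 -0.4   0.8 ] t [ 0.39 -0.48  0.45]
0.25 e [ 0.1  -0.08  0.84] w [ 0.49 -0.34  0.78] t [ 0.46 -0.41  0.43]
0.38 e [ 0.14 -0.07  0.83] w [ 0.57 -0.25  0.75] t [ 0.51 -0.34  0.41]
0.5 e [ 0.18 -0.04  0.82] w [ 0.63 -0.15  0.72] t [ 0.55 -0.25  0.39]
0.62 e [0.21 0.01 0.81] w [ 0.67 -0.03  0.7 ] t [ 0.58 -0.16  0.37]
0.75 e [0.23 0.06 0.79] w [0.68 0.1  0.67] t [ 0.59 -0.06  0.36]
0.88 e [0.23 0.13 0.78] w [0.67 0.24 0.64] t [0.59 0.04 0.36]
1.0 e [0.22 0.19 0.76] w [0.63 0.37 0.62] t [0.57 0.13 0.35]

0.0 e [0.22 0.19 0.76] w [0.63 0.37 0.62] t [0.57 0.13 0.35]
0.25 e [0.26 0.25 0.71] w [0.67 0.4  0.54] t [0.59 0.13 0.32]
0.5 e [0.29 0.3  0.64] w [0.7  0.42 0.45] t [0.6  0.12 0.28]
0.75 e [0.31 0.34 0.56] w [0.72 0.44 0.36] t [0.61 0.12 0.24]
1.0 e [0.32 0.37 0.48] w [0.73 0.46 0.27] t [0.62 0.13 0.21]
```

Clear path, so I'll execute it up to the insert pre-pose.

```bash
python3 - <<'E'
from plan import *
p,d=grip(PC,PA,.027); x,y=ax(PA)
r.set_joints([60,8,-10,85,12,75,-30.]);r.set_joints([-45,35,20,75,21,100,-110.]);r.set_joints(np.load('q1.npy').tolist())
r.command_gripper(.045,60)
print(observe()['time'],observe()['grip_width'])
r.move_straight((p+.06*y+[0,0,-.018]).tolist(),vel=.15)
s=observe();print(s['time'],s['tcp_pos'],s['tool_rot'],s['joint_pos'].round(1),s['contact_force'])
for n in ['scene','top','wrist']: save(imaging.get_image(n),n+'1')
E
python3 -c "
import cv2,numpy as np
a=cv2.imread('pics/scene1.png')[150:330,280:520];b=cv2.imread('pics/top1.png')[180:330,180:380]
cv2.imwrite('pics/c2.png',np.vstack([cv2.resize(a,(400,300)),cv2.resize(b,(400,300))]))"
```

```text
5.6833 0.04522495332142131
6.75 [0.61860787 0.12718304 0.0706297 ] [ 1.00037896e+02 -8.95000303e-02 -1.84877612e+01] [ -48.2   85.2   36.1   49.5   16.   111.  -132.5] [ 0.51385848  0.29828007 -0.09827015]
```

View pics/c2.png

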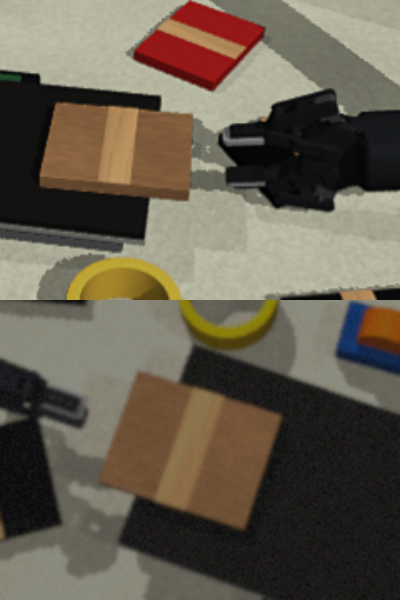

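View pics/wrist1.png

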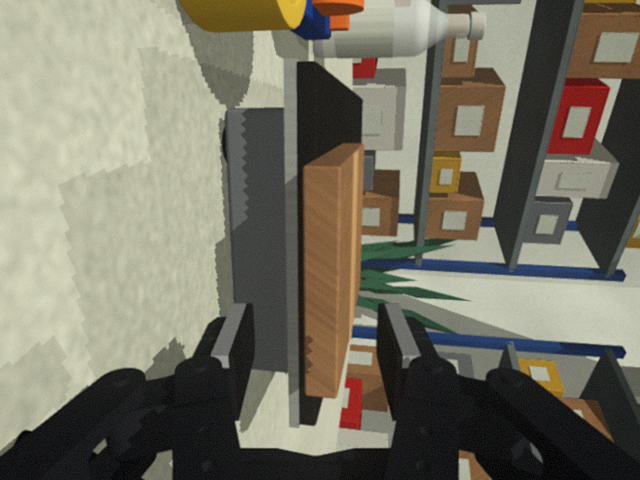

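```bash
python3 - <<'E'
from plan import *
c=imaging.calibration('wrist');x,y=ax(PA)
im=cv2.imread('pics/wrist1.png')
for sx in (1,-1):
    for z in (.06,.076):
        u=proj(c,np.r_[PC,z]+.07*y+sx*.055*x)[0];print(sx,z,u.round(0));cv2.circle(im,tuple(u.round().astype(int).tolist()),4,(0,0,255),1)
xs,ys=ax(SA)
for sx in (1,-1):
    u=proj(c,np.r_[SC,.06]+.15*ys+sx*.1*xs)[0];print('plat',u.round(0));cv2.circle(im,tuple(u.round().astype(int).tolist()),4,(255,0,255),1)
cv2.imwrite('pics/w1o.png',im)
E
```

```text
1 0.06 [301. 163.]
1 0.076 [341. 164.]
-1 0.06 [304. 393.]
-1 0.076 [337. 397.]
plat [317.  58.]
plat [315. 426.]
```

View pics/w1o.png

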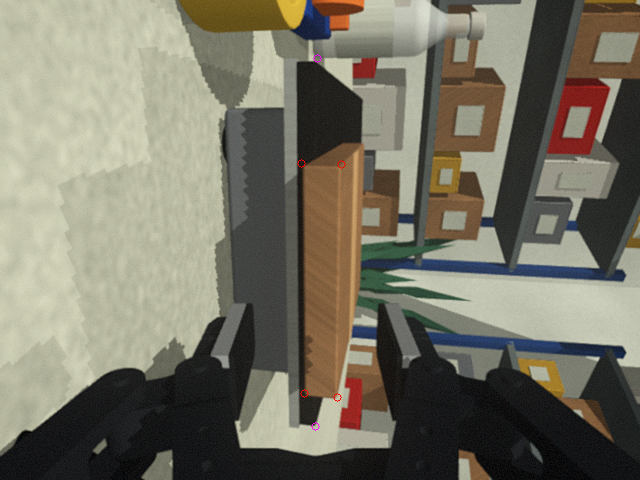

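```bash
python3 - <<'E'
from plan import *
c=imaging.calibration('wrist');xs,ys=ax(SA)
print('cam',-np.array(c['R']).T@c['t'])
for u in [(298,62),(300,425),(298,62+3)]:
    X=onz(c,[u],.06)[0]; print(u,X, 'scale frame',(X[:2]-SC)@xs[:2],(X[:2]-SC)@ys[:2])
im=cv2.imread('pics/wrist1.png');cv2.imwrite('pics/wz.png',cv2.resize(im[40:440,220:380],(320,800))[0:600]);
cv2.imwrite('pics/wz2.png',cv2.resize(im[340:440,260:380],(720,600)))
cv2.imwrite('pics/wz1.png',cv2.resize(im[40:140,260:380],(720,600)))
E
```

```text
cam [0.73476554 0.23664866 0.09626818]
(298, 62) [0.69805256 0.07325611 0.06      ] scale frame 0.09312479322925593 0.19088536512978585
(300, 425) [0.5490413  0.12851992 0.06      ] scale frame -0.065802777699268 0.19157412657988956
(298, 65) [0.69706808 0.07364306 0.06      ] scale frame 0.09206729099204938 0.1909104222592045
```

View pics/wz1.png

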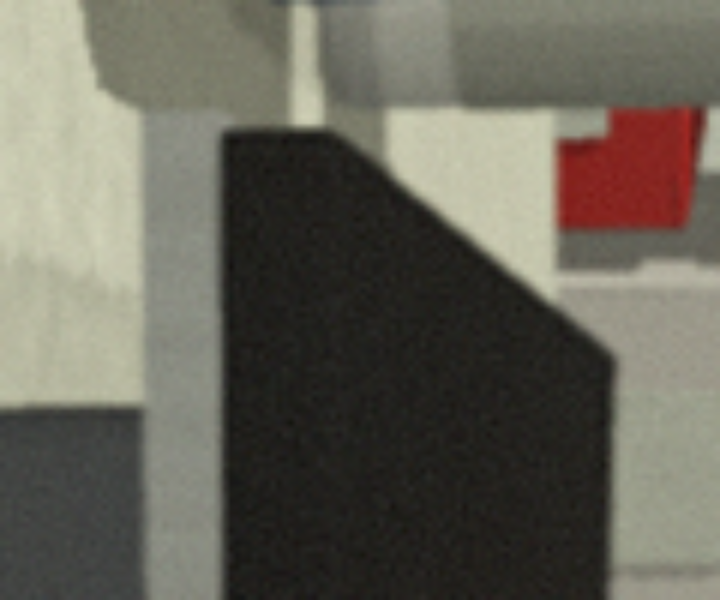

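View pics/wz2.png

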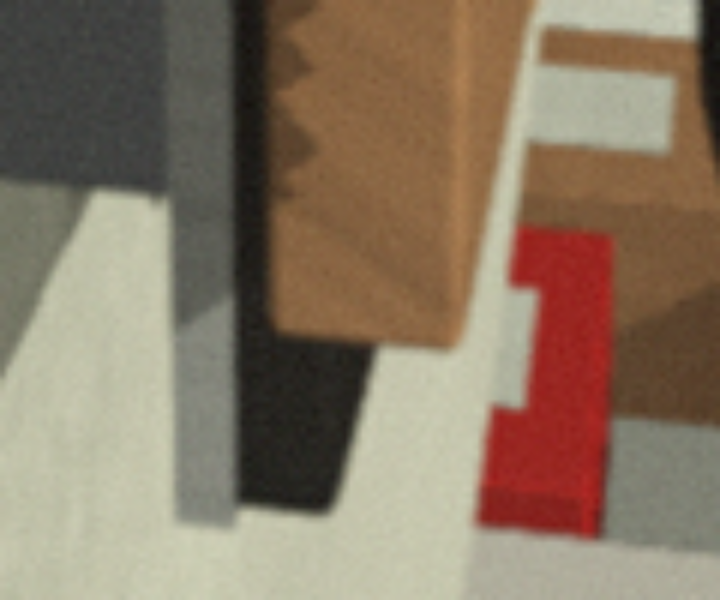

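The parcel and platform overlays both match (platform top edge at column ~316). Next: insert, raise and grip.

```bash
python3 - <<'E'
from plan import *
p,d=grip(PC,PA,.027); x,y=ax(PA)
def st(m):
    s=observe();print(m,round(s['time'],2),s['tcp_pos'].round(4),s['contact_force'].round(1),s['grip_width'].round(4))
r.move_straight((p+[0,0,-.018]).tolist(),vel=.1);st('in')
r.move_straight(p.tolist(),vel=.06);st('up')
r.command_gripper(.0,60);st('grip')
for n in ['scene','wrist']: save(imaging.get_image(n),n+'2')
E
python3 -c "
import cv2,numpy as np
a=cv2.imread('pics/scene2.png')[150:330,240:480];b=cv2.imread('pics/wrist2.png')
cv2.imwrite('pics/c3.png',np.vstack([cv2.resize(a,(400,300)),cv2.resize(b,(400,300))]))"
```

```text
Traceback (most recent call last):
AttributeError: 'float' object has no attribute 'round'
[ WARN:0@0.014] global loadsave.cpp:275 findDecoder imread_('pics/scene2.png'): can't open/read file: check file path/integrity
Traceback (most recent call last):
TypeError: 'NoneType' object is not subscriptable
```

```bash
cat >> plan.py <<'E'
def st(m):
    s=observe();print(m,round(s['time'],2),s['tcp_pos'].round(4),s['contact_force'].round(1),round(s['grip_width'],4))
E
python3 - <<'E'
from plan import *
p,d=grip(PC,PA,.027); x,y=ax(PA)
st('in')
r.move_straight(p.tolist(),vel=.06);st('up')
r.command_gripper(.0,60);st('grip')
for n in ['scene','wrist']: save(imaging.get_image(n),n+'2')
E
python3 -c "
import cv2,numpy as np
a=cv2.imread('pics/scene2.png')[150:330,240:480];b=cv2.imread('pics/wrist2.png')
cv2.imwrite('pics/c3.png',np.vstack([cv2.resize(a,(400,300)),cv2.resize(b,(400,300))]))"
```

```text
in 7.65 [0.5993 0.0708 0.0696] [-0.2 -0.2  0.6] 0.045
up 8.1 [0.5993 0.0706 0.0877] [ 0.8  0.9 -1. ] 0.0451
grip 8.47 [0.5989 0.07   0.0874] [-0.2  0.9 -0.9] 0.0149
```

View pics/c3.png

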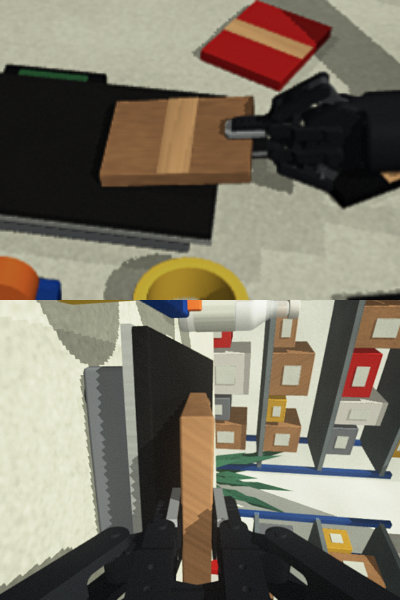

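```bash
python3 - <<'E'
from plan import *
p,d=grip(PC,PA,.027); xs,ys=ax(SA)
r.move_straight((p+[0,0,.16]).tolist(),vel=.15);st('lift')
q=observe()['joint_pos'].copy();print(q.round(1))
q[6]+=180; r.set_joints(q.tolist());st('roll')
for n in ['scene','top','wrist']: save(imaging.get_image(n),n+'3')
C=SC+.116*ys[:2]; g,_=grip(C,SA,.027)
print(O(SA,180),observe()['tool_rot'])
for l in (.16,.03,0): 
    k=r.inverse_kinematics((g+[0,0,l]).tolist(),O(SA,180));print(None if k is None else np.round(k))
E
python3 -c "
import cv2,numpy as np
a=cv2.imread('pics/scene3.png')[100:340,200:520];b=cv2.imread('pics/top3.png')[100:340,100:420]
cv2.imwrite('pics/c4.png',np.vstack([cv2.resize(a,(400,300)),cv2.resize(b,(400,300))]))"
```

```text
lift 9.78 [0.5985 0.07   0.2461] [-0.   0.1 -2.8] 0.0147
[ -51.7   67.9   40.7   67.2   23.1  106.9 -125.7]
roll 12.43 [0.5986 0.07   0.2461] [ 0.5  0.7 -3.1] 0.0148
[-100.0, 0.0, 159.89999999999998] [-9.99594403e+01 -9.32454400e-02  1.61486649e+02]
[-51.  68.  41.  66.  22. 109.  54.]
[-49.  78.  38.  62.  17. 105.  48.]
[-48.  81.  37.  60.  16. 105.  47.]
```

View pics/c4.png

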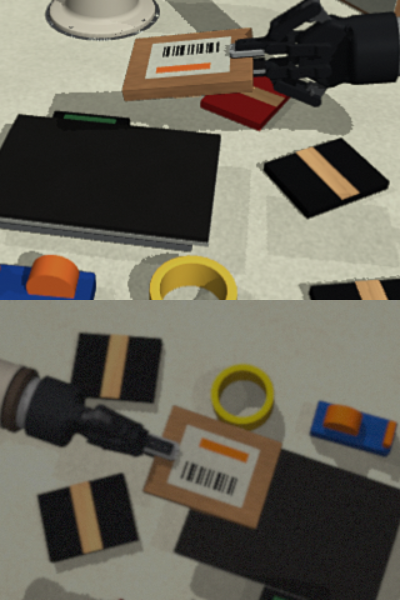

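Label now up and the grip is firm. Aligning to the scale and easing down with a force watch.

```bash
python3 - <<'E'
from plan import *
xs,ys=ax(SA);C=SC+.116*ys[:2]; g,_=grip(C,SA,.027); o=O(SA,180)
r.move_straight((g+[0,0,.15]).tolist(),o,vel=.1);st('over')
r.move_straight((g+[0,0,.012]).tolist(),o,vel=.1);st('near')
f0=observe()['contact_force'][2]
l=.012
while l>-.006:
    l-=.003; r.move_straight((g+[0,0,l]).tolist(),o,vel=.03)
    fz=observe()['contact_force'][2]
    if fz-f0>1.0: break
st(f'contact l={l:.3f} f0={f0:.1f}')
for n in ['scene','top','wrist']: save(imaging.get_image(n),n+'4')
E
python3 -c "
import cv2,numpy as np
a=cv2.imread('pics/scene4.png')[150:330,240:480];b=cv2.imread('pics/wrist4.png')
cv2.imwrite('pics/c5.png',np.vstack([cv2.resize(a,(400,300)),cv2.resize(b,(400,300))]))"
```

```text
over 12.83 [0.5986 0.072  0.2369] [-0.7  0.1 -1.9] 0.0149
near 14.37 [0.599  0.0726 0.1004] [-0.1 -0.1 -1.9] 0.0148
contact l=0.000 f0=-1.9 15.37 [0.5988 0.0723 0.0882] [0.5 0.7 0.6] 0.0149
```

View pics/c5.png

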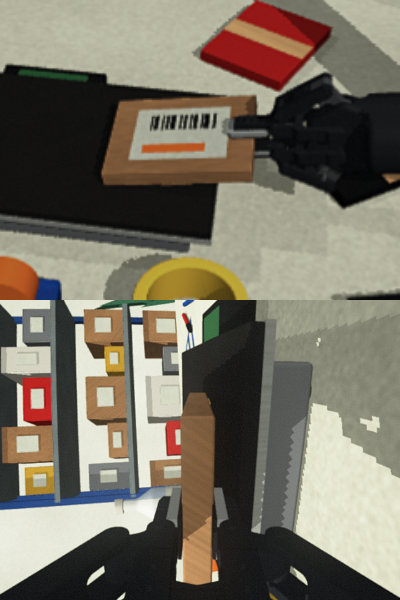

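```bash
python3 - <<'E'
from plan import *
xs,ys=ax(SA);C=SC+.116*ys[:2]; g,_=grip(C,SA,.027); o=O(SA,180)
r.command_gripper(.019,20);st('o1'); r.command_gripper(.024);st('o2');r.command_gripper(.028);st('o3')
for l in (-.006,-.012,-.018):
    r.move_straight((g+[0,0,l]).tolist(),o,vel=.03);st(l)
r.command_gripper(.045);st('o4')
r.move_straight((g+.08*ys+[0,0,-.018]).tolist(),o,vel=.1);st('back')
r.move_straight((g+.08*ys+[0,0,.13]).tolist(),o,vel=.2);st('up')
for n in ['scene','top']: save(imaging.get_image(n),n+'5')
E
python3 -c "
import cv2,numpy as np
a=cv2.imread('pics/scene5.png')[150:330,240:480];b=cv2.imread('pics/top5.png')[190:370,210:450]
cv2.imwrite('pics/c6.png',cv2.resize(a,(400,300)));cv2.imwrite('pics/c7.png',cv2.resize(b,(800,600),interpolation=cv2.INTER_CUBIC))"
```

```text
o1 15.74 [0.5985 0.0724 0.0872] [ 0.1  0.1 -0.9] 0.019
o2 15.97 [0.5985 0.0723 0.0873] [ 0.4 -0.6 -1.5] 0.0235
o3 16.18 [0.5985 0.0723 0.0874] [-1.  -0.3 -1.7] 0.0279
-0.006 16.53 [0.5984 0.0725 0.0811] [ 0.2 -0.3 -1.8] 0.0279
-0.012 16.88 [0.5984 0.0724 0.0752] [-0.3  0.1 -1.9] 0.0281
-0.018 17.23 [0.5985 0.0722 0.0696] [0.5 0.1 0.2] 0.0275
o4 17.54 [0.5987 0.0724 0.0697] [-0.3 -0.2  0.7] 0.0449Traceback (most recent call last):
  File "<stdin>", line 7, in <module>
rig.PlanningError: the arm cannot follow that straight line within its joint ranges
[ WARN:0@0.015] global loadsave.cpp:275 findDecoder imread_('pics/scene5.png'): can't open/read file: check file path/integrity
Traceback (most recent call last):
TypeError: 'NoneType' object is not subscriptable
```

```bash
python3 - <<'E'
from plan import *
xs,ys=ax(SA);C=SC+.116*ys[:2]; g,_=grip(C,SA,.027); o=O(SA,180)
for b in (.06,.05,.04):
    try:
        r.move_straight((g+b*ys+[0,0,-.018]).tolist(),o,vel=.1);break
    except r.PlanningError: print('no',b)
st('back')
for h in (.13,.1,.07):
    try: r.move_straight((g+b*ys+[0,0,h]).tolist(),o,vel=.2);break
    except r.PlanningError: print('no',h)
st('up');print(observe()['joint_pos'].round(1))
for n in ['scene','top']: save(imaging.get_image(n),n+'5')
E
python3 -c "
import cv2,numpy as np
a=cv2.imread('pics/scene5.png')[150:330,240:480];b=cv2.imread('pics/top5.png')[190:370,210:450]
cv2.imwrite('pics/c6.png',cv2.resize(a,(400,300)));cv2.imwrite('pics/c7.png',cv2.resize(b,(800,600),interpolation=cv2.INTER_CUBIC))"
```

```text
back 18.29 [0.6191 0.1282 0.0695] [-1.2 -0.7 -0.2] 0.0449
up 19.18 [0.6186 0.1286 0.216 ] [-1.2  0.1 -0.7] 0.0451
[-50.9  75.7  43.2  54.1  17.6 114.5  56.3]
```

View pics/c6.png

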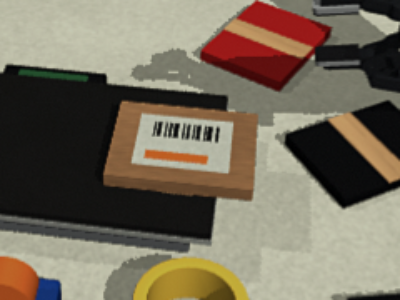

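View pics/c7.png

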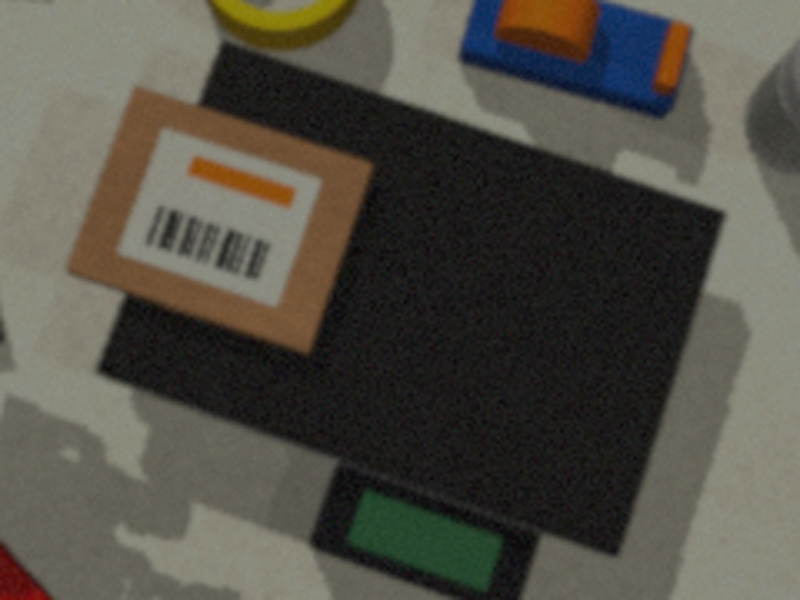

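```bash
python3 - <<'E'
from plan import *; from pose import fitrect
c=imaging.calibration('top');C=lambda a:(np.array(a)+.5)/(10/3)-.5+[210,190]
s,e=fitrect(c,C([(136,87),(372,163),(310,354),(69,270)]),.076,.11,.14,[(1,1),(1,-1),(-1,-1),(-1,1)])
xs,ys=ax(SA); d=s[:2]-SC; print(s[:2],np.degrees(s[2]),e,'scale frame',d@xs[:2],d@ys[:2])
A=np.degrees(s[2]);np.save('par.npy',[*s[:2],A])
x,y=ax(A); P0=np.r_[s[:2],0]+.07*y
q0=observe()['joint_pos']
for sg in (1,-1):
    R=np.c_[np.cross(sg*x,[0,0,-1]),sg*x,[0,0,-1]]; o=rpy(R).tolist()
    ks=[]
    for dd,z in ((.035,.16),(.035,.066),(-.045,.066)):
        k=r.inverse_kinematics((P0+dd*y+[0,0,z]).tolist(),o);print(sg,o,dd,z,None if k is None else np.round(k));ks.append(k)
    if ks[0] is not None:
        b=np.array(ks[0])
        for t in np.linspace(0,1,9):
            _,e_,w,tt,_=fk.chain(q0+(b-q0)*t);print(e_.round(2),w.round(2),tt.round(3))
E
```

```text
[0.58507178 0.03080332] -19.28776322260822 [ 1.   0.6 -0.2 -1.8  0.1 -0.5 -0.9  1.7] scale frame 0.001614503805514221 0.1121912559729224
1 [180.0, 0.0, 70.7122367773918] 0.035 0.16 [-61.  62.  84.  97. -63.  81.  13.]
1 [180.0, 0.0, 70.7122367773918] 0.035 0.066 [-59.  66.  75. 100. -67.  73.  15.]
1 [180.0, 0.0, 70.7122367773918] -0.045 0.066 [-53.  56.  68. 106. -60.  63.  20.]
[0.32 0.37 0.47] [0.74 0.46 0.28] [0.618 0.129 0.215]
[0.31 0.38 0.49] [0.74 0.42 0.3 ] [0.594 0.112 0.195]
[0.3  0.38 0.5 ] [0.74 0.38 0.33] [0.572 0.102 0.175]
[0.29 0.38 0.51] [0.73 0.34 0.36] [0.556 0.099 0.157]
[0.28 0.38 0.53] [0.72 0.3  0.39] [0.548 0.103 0.142]
[0.26 0.38 0.54] [0.7  0.26 0.42] [0.55  0.111 0.132]
[0.25 0.39 0.55] [0.68 0.21 0.46] [0.564 0.12  0.13 ]
[0.24 0.39 0.57] [0.65 0.17 0.49] [0.588 0.128 0.138]
[0.23 0.39 0.58] [0.62 0.13 0.52] [0.62 0.13 0.16]
-1 [179.99999999999997, 0.0, -109.28776322260822] 0.035 0.16 [  4.  31. -24.  95.  15.  57. 135.]
-1 [179.99999999999997, 0.0, -109.28776322260822] 0.035 0.066 [-13.  36.  -2.  98.   2.  45. 145.]
-1 [179.99999999999997, 0.0, -109.28776322260822] -0.045 0.066 [ 20.  39. -37. 103.  30.  48. 129.]
[0.32 0.37 0.47] [0.74 0.46 0.28] [0.618 0.129 0.215]
[0.35 0.32 0.52] [0.76 0.38 0.29] [0.624 0.073 0.175]
[0.37 0.27 0.56] [0.77 0.32 0.31] [0.62  0.039 0.137]
[0.38 0.21 0.61] [0.76 0.26 0.33] [0.615 0.025 0.108]
[0.38 0.15 0.65] [0.75 0.22 0.36] [0.611 0.03  0.09 ]
[0.36 0.09 0.68] [0.73 0.18 0.4 ] [0.61  0.047 0.087]
[0.34 0.04 0.72] [0.7  0.16 0.44] [0.613 0.072 0.099]
[0.3  0.   0.75] [0.66 0.14 0.48] [0.617 0.101 0.125]
[ 0.26 -0.03  0.78] [0.62 0.13 0.52] [0.62 0.13 0.16]
```

```bash
python3 - <<'E'
from plan import *
cx,cy,A=np.load('par.npy');x,y=ax(A);P0=np.r_[cx,cy,0]+.07*y
q0=observe()['joint_pos']; v=np.array([-12,15,-2,95,2,70,-40.])
for t in np.linspace(0,1,9):
    _,e_,w,tt,_=fk.chain(q0+(v-q0)*t);print(e_.round(2),w.round(2),tt.round(3))
v1=q0.copy(); v1[1]-=25; _,e_,w,tt,_=fk.chain(v1);print('v1',w,tt)
for t in np.linspace(0,1,9):
    _,e_,w,tt,_=fk.chain(v1+(v-v1)*t);print(e_.round(2),w.round(2),tt.round(3))
E
```

```text
[0.32 0.37 0.47] [0.74 0.46 0.28] [0.618 0.129 0.215]
[0.34 0.33 0.53] [0.76 0.4  0.33] [0.619 0.088 0.209]
[0.34 0.28 0.59] [0.76 0.33 0.39] [0.614 0.062 0.204]
[0.33 0.23 0.65] [0.75 0.28 0.44] [0.607 0.05  0.203]
[0.31 0.18 0.7 ] [0.73 0.23 0.49] [0.6   0.049 0.21 ]
[0.28 0.13 0.75] [0.7  0.19 0.54] [0.593 0.057 0.225]
[0.24 0.08 0.78] [0.66 0.15 0.59] [0.585 0.069 0.249]
[0.19 0.04 0.81] [0.62 0.13 0.63] [0.576 0.085 0.28 ]
[0.13 0.01 0.83] [0.56 0.11 0.67] [0.565 0.101 0.315]
v1 [0.71003062 0.42356449 0.63168858] [0.62437456 0.13611557 0.43441425]
[0.26 0.29 0.67] [0.71 0.42 0.63] [0.624 0.136 0.434]
[0.26 0.25 0.7 ] [0.72 0.36 0.64] [0.63  0.1   0.402]
[0.26 0.21 0.72] [0.72 0.3  0.64] [0.628 0.075 0.373]
[0.26 0.17 0.75] [0.71 0.25 0.64] [0.623 0.062 0.348]
[0.24 0.13 0.77] [0.69 0.21 0.65] [0.614 0.058 0.33 ]
[0.22 0.09 0.79] [0.67 0.17 0.65] [0.604 0.062 0.318]
[0.2  0.06 0.81] [0.64 0.14 0.66] [0.592 0.072 0.312]
[0.17 0.03 0.82] [0.6  0.12 0.67] [0.579 0.086 0.312]
[0.13 0.01 0.83] [0.56 0.11 0.67] [0.565 0.101 0.315]
```

```bash
python3 - <<'E'
from plan import *
cx,cy,A=np.load('par.npy');x,y=ax(A);P0=np.r_[cx,cy,0]+.07*y
r.set_joints([-12,15,-2,95,2,70,-40.]); r.command_gripper(0.0,20);st('v')
o=rpy(np.c_[np.cross(x,[0,0,-1]),x,[0,0,-1]]).tolist()
r.goto((P0+.035*y+[0,0,.14]).tolist(),o);st('a');print(observe()['joint_pos'].round(1))
r.move_straight((P0+.035*y+[0,0,.068]).tolist(),o,vel=.12);st('down')
r.move_straight((P0-.005*y+[0,0,.067]).tolist(),o,vel=.06);st('push1')
for n in ['scene','top']: save(imaging.get_image(n),n+'6')
E
python3 -c "
import cv2,numpy as np
a=cv2.imread('pics/scene6.png')[150:330,240:480];b=cv2.imread('pics/top6.png')[190:370,210:450]
cv2.imwrite('pics/c8.png',np.vstack([cv2.resize(a,(400,300)),cv2.resize(b,(400,300))]))"
```

```text
v 21.27 [0.5652 0.1008 0.3147] [-0.2 -0.1  0.1] -0.0003
a 22.04 [0.6205 0.1299 0.1412] [ 0.2  0.3 -0.1] 0.0001
[-12.   30.5  -3.1  96.3   2.   53.2 -35.1]
down 22.79 [0.6206 0.1301 0.069 ] [-0.1 -0.1 -0. ] -0.0002
push1 23.61 [0.6062 0.0918 0.0668] [-0.7 -0.5  0.3] 0.0001
```

View pics/c8.png

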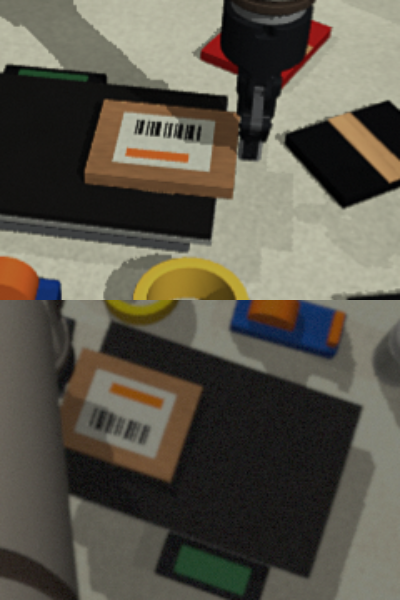

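```bash
python3 - <<'E'
from plan import *
xs,ys=ax(SA);t=observe()['tcp_pos']; dd=(t[:2]-SC); print(dd@xs[:2],dd@ys[:2])
n=dd@ys[:2]-.141
o=observe()['tool_rot'].tolist()
T=np.r_[t[:2],.067]-n*ys
r.move_straight(T.tolist(),vel=.05);st('push')
r.move_straight((T+.03*ys).tolist(),vel=.1);r.move_straight((T+.03*ys+[0,0,.2]).tolist(),vel=.25)
k=observe()['joint_pos'].copy();k[0]-=35;k[1]-=10;r.set_joints(k.tolist());st('clear')
for n in ['scene','top']: save(imaging.get_image(n),n+'7')
E
python3 -c "
import cv2,numpy as np
a=cv2.imread('pics/scene7.png')[130:370,160:480];b=cv2.imread('pics/top7.png')[190:370,210:450]
cv2.imwrite('pics/c9.png',cv2.resize(a,(800,600)));cv2.imwrite('pics/c10.png',cv2.resize(b,(800,600),interpolation=cv2.INTER_CUBIC))"
```

```text
0.00040593650562243387 0.17715723951940332
push 24.58 [0.5939 0.0582 0.0671] [-0.2 -0.2 -0.3] 0.0
clear 27.41 [0.4495 0.4179 0.3718] [ 0.7 -0.7  0.5] -0.0001
```

View pics/c9.png

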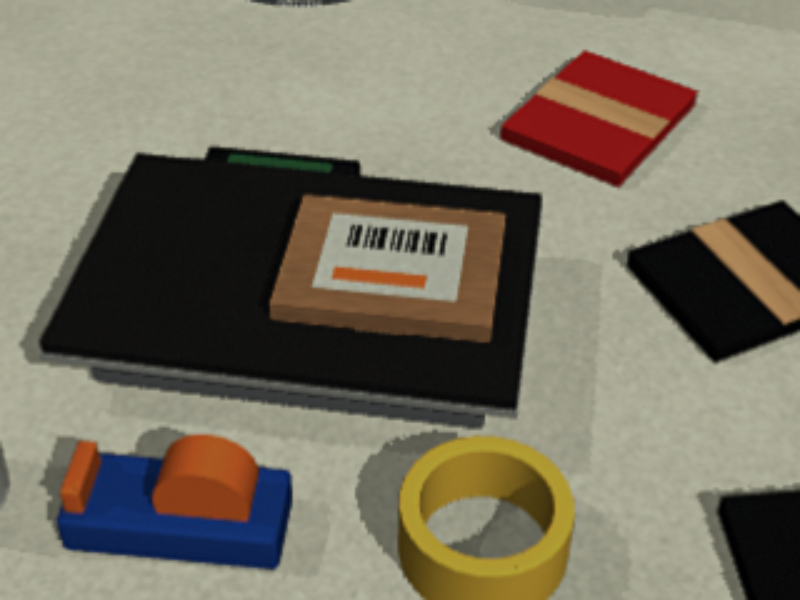

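View pics/c10.png

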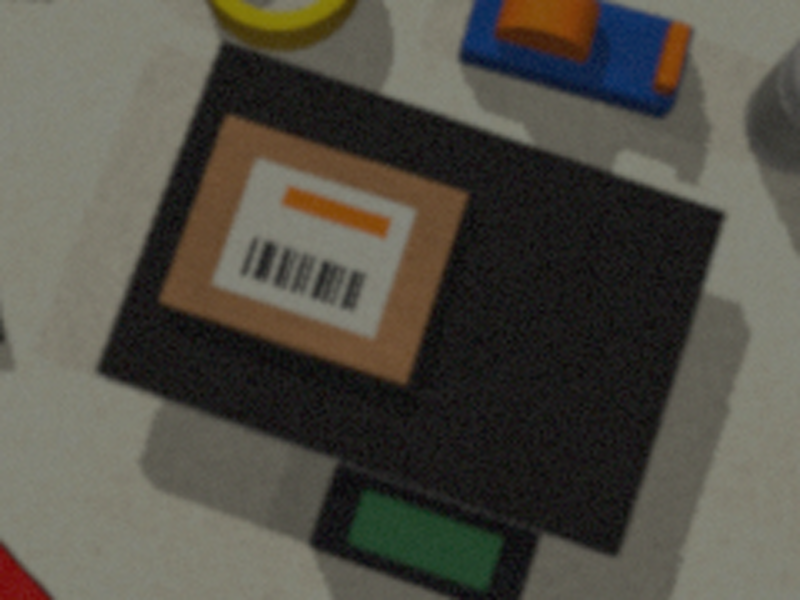

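The parcel lies flat with its label up. Its top-view crop corners (228,113), (468,190), (408,385), (162,303) are all well inside the platform, and the tape, dispenser and bottle look unmoved. Handing in.

```bash
python3 - <<'E'
from plan import *; from pose import fitrect
c=imaging.calibration('top');C=lambda a:(np.array(a)+.5)/(10/3)-.5+[210,190]
s,e=fitrect(c,C([(228,113),(468,190),(408,385),(162,303)]),.076,.11,.14,[(1,1),(1,-1),(-1,-1),(-1,1)])
xs,ys=ax(SA);d=s[:2]-SC;print('scale frame',d@xs[:2],d@ys[:2],np.degrees(s[2])-SA,e)
r.hold(.3);ticket.finish_job();st('done')
E
```

```text
scale frame 0.0034155360256211994 0.05812926691739392 1.1541803700158901 [-0.5  0.6 -0.7 -1.   0.9 -0.4  0.4  0.8]
the job is handed in; nothing more can be done
the job is handed in; nothing more can be done
```

The parcel now lies flat on the scale with its label up and nothing over the edge. I handed the job in at about 28 s of the 48 s allowed; no verdict was reported.

**What I did:** I pinched the overhanging end, lifted it, and rolled it half a turn about the tool axis. I then lowered it until its far edge touched, at a contact force of about 2.5 N, and opened the fingers in small steps to ease the near end down. Finally I pushed it about 54 mm inward with closed fingers until it was fully on the platform.

**Last checks:**
- **Parcel position:** in the scale's frame, a fit to corners I read off the final top picture puts its centre at x +3 mm, y +58 mm, turned about 1°. The fit residuals are at most 1 mm. All four corners are roughly 20 mm or more inside the platform edge.
- **Bystanders:** the tape roll and dispenser look unmoved in both final pictures. The bottle was only partly in the crops I viewed, and I did not measure any of the three afterwards. The arm passed high above them.
- **Arm:** clear of everything when I handed in.

**What failed or disagreed:**
- One straight-line retreat was refused by the planner, and a shorter one worked.
- The platform fit was off by up to 3 mm, but the wrist view agreed with it.
- The networks missed the right parcel in the scene view and ranked it last of four in the top view, so I picked it by its colour and its place on the scale.

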